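Slide the shelf stop into its notch beside the sunglasses case

TASK

Push the blue shelf stop along its steel rail, towards the end of the rail where the brown sunglasses case lies, until its spring plunger drops into the notch on that side, and leave it sitting there. Just push it with the fingers: do not pinch the stop between them, do not pull up the red plunger knob, and do not shove the stop on past a notch. Leave the sunglasses case, the green bowl, the tin and the parking disc holder where they are.

Things in the scene. Friction and masses are not known exactly. Their poses are not given: they have to be found in the camera images.
- rail: straight steel rail fixed on the white shelf, 420 mm long along its own y, 30 mm wide along x, top face 16 mm above the shelf, black end blocks 26 mm high. Origin: centre of the underside. Two V notches, 14 mm wide and 6 mm deep, cut across its top at own y +85 and -85 mm, each with two small yellow marks beside it. Its place and yaw vary; own +x points away from the robot
- notch_left (a point): centre of the notch at own y +85 mm of the rail, on the rail's top face; its axes are those of the rail
- notch_right (a point): centre of the notch at own y -85 mm of the rail, on the rail's top face; its axes are those of the rail
- stop (a joint): place of the sliding stop along the rail, in m along the rail's own y: 0 mid-rail, +0.085 over notch_left, -0.085 over notch_right, ends at +-0.125; starts within 0.035 of 0. Captive, about 1 N of friction. Within 6 mm of a notch centre the spring pulls it in: it jumps ahead, the push force dips to nothing, and then about 12 to 15 N is needed to force it on out
- stop_mid (a point): middle of the stop's upright blue plate, 58 mm above the shelf, 74 mm from the rail's centre line on the rail's +x side. The plate is 104 mm long across the rail (rail-frame x 22 to 126 mm), 6 mm thick along the rail, top edge 87 mm above the shelf; its grey felt pads on both faces are the place to push. Under it a flat foot, 40 mm wide along the rail, top 19 mm high
- felt_left: grey felt pad on the plate's face that looks to the rail's own +y: rail-frame x 32 to 120 mm, heights 33 to 83 mm, outer face 5 mm from the plate's middle (10 mm over both pads). Its origin is not the pad but the stop's point on the rail's centre line at shelf height
- felt_right: grey felt pad on the plate's face that looks to the rail's own -y: rail-frame x 32 to 120 mm, heights 33 to 83 mm, outer face 5 mm from the plate's middle (10 mm over both pads). Its origin is not the pad but the stop's point on the rail's centre line at shelf height
- plunger (a joint): drop of the spring plunger in the stop, in m: 0 to 0.001 while its ball rides on the rail's top face, about 0.0055 when it has dropped fully into a notch, negative when the knob is pulled up
- plunger_top (a point): top of the red plunger knob (20 mm across), over the rail's centre line, 55 mm above the shelf while it rides on the rail. It stands on the stop's aluminium carriage, which is 44 mm long along the rail, 43 mm wide, 34 mm high
- glasses_case: brown sunglasses case, 156 mm long (own x), 54 mm wide, 40 mm high, lying across the rail's direction on its +x side near one end of the rail; origin at the centre of its underside. Which end varies
- egg_bowl: green ceramic egg-shaped bowl, 94 mm across, 60 mm high, with two brass keys in it, near the other end of the rail; origin at the centre of its underside
- tin: round aluminium screw-top tin, 55 mm across, 43 mm high, standing on the robot's side of the rail; origin at the centre of its underside
- disc_holder: black plastic parking disc holder lying flat, 90 mm (own x) by 118 mm (own y), 12 mm thick, with a blue and white dial, on the robot's side of the rail; origin at the centre of its underside
Not all that is in view belongs to the job. Several things have the shape of the glasses_case; the one meant has the colours described above.

How it is judged:
At the end, for the whole second after the job is handed in: the stop rests within 4 mm of the centre of the notch on the sunglasses case's side, with its plunger dropped at least 3.5 mm into it (((y of glasses_case in the frame of rail above 0 m and value of joint stop between 0.081 and 0.089 m) or (y of glasses_case in the frame of rail below 0 m and value of joint stop between -0.089 and -0.081 m)) and value of joint plunger above 0.0035 m and velocity of joint stop between -0.005 and 0.005 m/s); the robot touches nothing.
It fails at once if the stop is shoved past a notch, by more than 14 mm (value of joint stop above 0.099 m or value of joint stop below -0.099 m).
It fails at once if the plunger knob is pulled up by more than 2.5 mm (value of joint plunger below -0.0025 m).
It fails at once if the stop is pinched, with the fingers pressing on both its faces (contact force between the fingers and felt_left above 0.5 N and contact force between the fingers and felt_right above 0.5 N).
It fails at once if the sunglasses case, bowl, tin or disc holder is moved by more than 10 mm or lifted (distance of any of glasses_case, egg_bowl, tin, disc_holder from where it was at the start of the episode above 0.01 m).
It also fails if it takes over 43 s, if anything falls off the work surface, if the arm or the gripper's body presses on something with over 40 N, if the wrist force passes 120 N, or if a joint passes its speed limit or range.

ROBOT

A 6-joint arm with a two-finger parallel gripper is mounted at the origin on the work surface. World frame = base frame: x ahead of the robot, y to its left, z up, the work surface at z = 0. Lengths are in m, angles in rad, forces in N, time in s.
With the tool pointing down it reaches from about 0.3 to 0.775 m from the base axis. Payload 14.6 kg.
Tool frame: the origin (TCP) lies on the centre line of the jaws, within the pads' length; the fingertips stand ctrl.tcp_to_tips ahead of it and the grasp point (between the pads) lies 2 mm behind it (ctrl.tcp_to_tips is the distance from the TCP to the fingertips, in m); z points along the fingers, y is the line along which they close (so a half turn about z gives the same grasp; the last joint's range is limited). The gripper opens to 94 mm and grips with 3 to 60 N. Pads are 16 mm wide; open, the fingers measure 119 mm over their backs; the gripper's body (75 mm by 177 mm) begins 78 mm behind the grasp point.
Start: joints at [-0.067, 0.3, 1.521, -0, 1.321, -0.067], TCP at [0.55, -0, 0.222] pointing down, gripper open.
Joint ranges: [-3.03, 3.03], [-0.79, 2.21], [0.23, 2.52], [-1.04, 4.18], [0, 3.07], [-2.55, 2.55]. Speed limits (rad/s): [2.22, 2.22, 2.57, 3.14, 3.14, 3.14].

INTERFACE

Orientations are given as [roll, pitch, yaw] about the fixed x, y, z axes, in that order (R = Rz(yaw) Ry(pitch) Rx(roll)).
In Python, from station import telemetry, viewer, hand_in, ctrl gives the robot as it stands.
- The arm moves only by the tool step_arm, never from a script. Its argument "plan" is a list of rows, each an object of numbers: "dx", "dy", "dz": the shift along the tool's x, y, z scaled (see below); "rx", "ry", "rz": the turn, a rotation vector about the tool's x, y, z scaled (see below); "claw": the closure, from 0 (fully open) to 1 (shut). In form: [{"dx": .., "dy": .., "dz": .., "rx": .., "ry": .., "rz": .., "claw": ..}, ...]. A call has 1 to 10 rows; each row shifts and turns the commanded pose from where the row before left it, along the tool's axes as they then stand; what a row does not reach is not made up. The controller multiplies each number of a shift by 0.1 m and each number of a turn by 90 degrees. A row lasts 1/10 s, in which the tool goes at most 50 mm and 8.59 degrees, less where a joint would pass 70% of its speed; a pose out of reach is approached as far as the arm can. A call with a number of a shift or a turn outside -1 to 1 is refused whole. A call with a gripper value outside its range is refused whole. The fingers move at their own pace and stop on an object; "grip_force" is the grip in N (left out, the last holds). Time passes only in rows, so rows that do not move let the fingers close. It gives the time, the measured TCP pose, the force, the opening and the grip force at its end, in the units of the state.
- telemetry.get_obs(): the state, without advancing time (a new reading comes with each control period).
- viewer.camera(name): name is "scene" or "side" or "wrist"; returns a dict with "img" (480x640x3 uint8, red, green, blue), "z_map" (480x640 float32, m along the optical axis (not along the pixel's ray), 0 where there is no reading), "fx", "fy", "cx", "cy" (pixels), "R" (3x3) and "t" (3): a world point X has camera coordinates R X + t; the wrist camera has in their place "tool_from_camera" (4x4, takes a point from camera to tool coordinates, whose origin is the TCP and whose axes are the flange's). Camera axes: x right, y down, z forward; pixel columns grow to the right and rows downward; lengths in m; the calibration is good to about 2 mm. A picture is of the moment at which its call begins: read the wrist's pose just before it.
- hand_in(): hands the job in; it is judged then, once.
Trained networks look in a picture, given as the dict that the camera call returned (one of the last four; its "shot" number tells which), for a name from the list of things; names that differ only in an ending like _2 or _b are one class to them, and where a whole thing is asked for, a point or a joint stands for the part that bears it (a point fixed in the world has none). Each returns a list of dicts, best first, with "score" (0 to 1); they miss things now and then, are a little off and sometimes report something else, mostly with a low value. They report only what shows in the picture. A call takes as long as a camera call. They do not tell look-alikes from the thing itself.
- viewer.recognise(target, picture): "rect" ([left, top, right, bottom] in pixels, round what is visible of it).
The state is a dict: "time_s": time; "qpos": joint angles; "joint_vel": joint speeds; "tau": joint torques, N m; "ee_pos": TCP position; "eef_rot": TCP orientation; "force": force on the tool from outside, world axes, zero at the start; "moment": the same for the moment, N m; "grip_width": finger opening in m; "grip_force": force on a finger pad.
Only numpy, scipy, OpenCV 4.12 (cv2) and the standard library are available. Lean on these libraries where they do the work, as an engineer would, in place of code of your own. Each camera call takes 0.05 s, during which the arm holds its last target. There are 200 camera calls.

## Working session

There is one attempt and no reset: what is moved stays moved. The work goes in short steps, Python scripts to look and compute and a tool call to move; the robot and the scene stay as the last step left them, time stands still between calls to the robot, and variables do not carry over. Pictures are saved under pics/ and viewed, at most 10 in all, crops included, and the job is handed in when it is done.

Besides the shell and the picture viewer there is one more tool, called after "Request:" in YAML: its name, and indented under it one key for each argument. step_arm: Moves the arm, as the interface text tells. Shifts and turns lie within -1 to 1; 1 stands for 0.1 m of shift or 90 degrees of turn. Its arguments: {"type":"object","properties":{"plan":{"type":"array"},"grip_force":{"type":"number"}},"required":["plan"]}

```bash
mkdir -p pics; cat > h.py <<'E'
import numpy as np,cv2
from station import telemetry,viewer,hand_in,ctrl
def world(p,u,v):
    z=p["z_map"][v,u]; c=np.stack([(u-p["cx"])/p["fx"]*z,(v-p["cy"])/p["fy"]*z,z],-1)
    return (c-p["t"])@p["R"]
def save(n,im): cv2.imwrite("pics/"+n,cv2.cvtColor(im,cv2.COLOR_RGB2BGR))
E
python3 - <<'E'
from h import *
o=telemetry.get_obs();print(o["ee_pos"],o["eef_rot"],o["force"],ctrl.tcp_to_tips,o["time_s"])
for n in ["scene","side"]:
    p=viewer.camera(n);save(n+".png",p["img"])
    np.savez(n+".npz",**{k:p[k] for k in ["img","z_map","fx","fy","cx","cy","R","t"]})
    for t in ["rail","stop","felt_left","felt_right","plunger_top","glasses_case","egg_bowl","tin","disc_holder"]:
        for d in viewer.recognise(t,p)[:3]:
            r=d["rect"];u=int((r[0]+r[2])/2);v=int((r[1]+r[3])/2)
            print(n,t,round(d["score"],2),np.round(r),world(p,u,v).round(3))
E
```

```text
[5.49769494e-01 7.09202415e-06 2.21895011e-01] [-3.14046469e+00 -5.08869771e-05  1.57079462e+00] [-0.21526813 -0.70738906  0.50415603] 0.017 0.0
scene rail 0.8 [197. 188. 409. 269.] [ 0.575 -0.019  0.001]
scene stop 0.91 [292. 204. 331. 270.] [0.616 0.023 0.063]
scene felt_left 0.78 [305. 215. 320. 259.] [0.61  0.021 0.052]
scene felt_left 0.3 [314. 199. 323. 210.] [ 0.541 -0.002  0.055]
scene plunger_top 0.66 [200. 186. 408. 271.] [ 0.584 -0.011  0.02 ]
scene plunger_top 0.4 [319. 202. 322. 212.] [0.544 0.004 0.055]
scene glasses_case 0.94 [360. 236. 394. 318.] [0.625 0.161 0.042]
scene glasses_case 0.75 [316. 336. 358. 444.] [0.835 0.187 0.039]
scene glasses_case 0.67 [416. 303. 506. 370.] [0.659 0.333 0.039]
scene egg_bowl 0.7 [170. 212. 220. 260.] [ 0.696 -0.198  0.009]
scene egg_bowl 0.6 [362. 236. 396. 318.] [0.623 0.166 0.041]
scene tin 0.95 [257. 145. 283. 181.] [ 0.486 -0.145  0.043]
scene disc_holder 0.67 [332. 172. 393. 214.] [0.446 0.052 0.012]
side rail 0.97 [236. 219. 427. 420.] [ 0.564 -0.074  0.016]
side stop 0.74 [263. 351. 309. 407.] [ 0.471 -0.167  0.043]
side stop 0.6 [283. 223. 373. 309.] [0.586 0.003 0.045]
side stop 0.28 [322. 231. 371. 276.] [0.62  0.013 0.051]
side felt_right 0.62 [319. 229. 369. 272.] [0.617 0.012 0.059]
side plunger_top 0.52 [298. 270. 308. 282.] [ 0.542 -0.013  0.052]
side glasses_case 0.93 [380. 162. 453. 215.] [0.813 0.154 0.036]
side glasses_case 0.86 [269. 190. 354. 246.] [0.605 0.137 0.036]
side glasses_case 0.85 [263. 151. 335. 184.] [0.636 0.311 0.029]
side egg_bowl 0.74 [424. 299. 492. 370.] [ 0.716 -0.159  0.016]
side tin 0.91 [264. 351. 305. 406.] [ 0.47  -0.166  0.041]
side disc_holder 0.93 [185. 254. 271. 326.] [0.439 0.036 0.013]
```

View pics/scene.png

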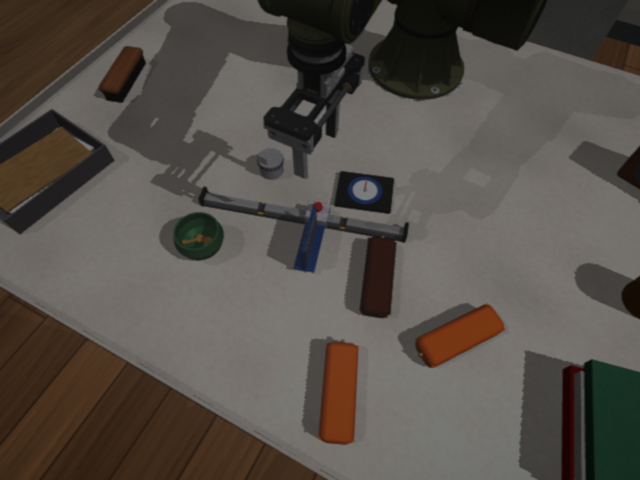

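View pics/side.png

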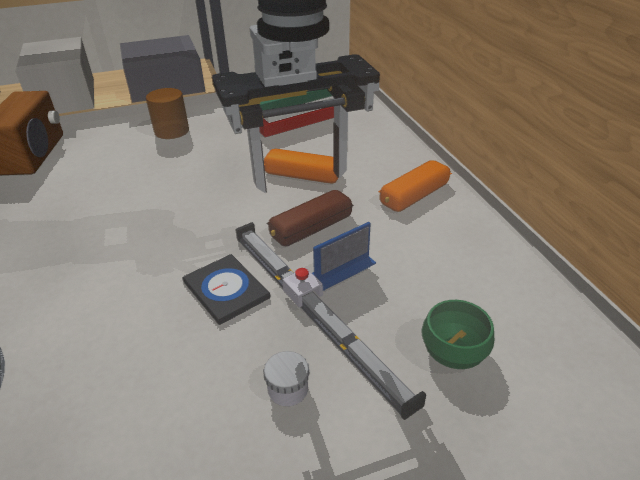

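Candidates for the brown case in the scene picture: dark brown at (378,276), orange at (339,390) and (460,335), and orange-brown at (122,72). I choose (378,276), which lies at the rail's left (+y) end across the rail line. Next I check that in a crop and fit the rail and the stop plate.

```bash
python3 - <<'E'
from h import *
L=[]
for n in ["scene","side"]:
    p=dict(np.load(n+".npz"));u,v=np.meshgrid(np.arange(640),np.arange(480))
    W=world(p,u,v);H=cv2.cvtColor(p["img"],cv2.COLOR_RGB2HSV)
    ok=p["z_map"]>0
    roi=np.zeros_like(ok)
    if n=="scene": roi[185:275,195:412]=1
    else: roi[215:425,230:430]=1
    # rail top
    m=ok&roi&(abs(W[...,2]-.016)<.004)&(H[...,1]<50)&(W[...,0]>.47)
    P=W[m][:,:2]
    vx,vy,x0,y0=cv2.fitLine(P.astype(np.float32),cv2.DIST_HUBER,0,.002,.002).ravel()
    if vy<0:vx,vy=-vx,-vy
    d=np.array([vx,vy]);nx=np.array([vy,-vx]);c=np.array([x0,y0])
    s=(P-c)@d;e=(P-c)@nx;k=abs(e)<.02
    print(n,"rail",m.sum(),d,c,"yaw",np.degrees(np.arctan2(-vx,vy)),s[k].min(),s[k].max(),np.percentile(e[k],[3,50,97]))
    # end blocks: dark, z 0.02-0.028
    b=ok&roi&(H[...,2]<60)&(abs(W[...,2]-.025)<.003)
    Q=W[b][:,:2]-c;q=abs(Q@nx)<.03;sb=(Q@d)[q]
    for w in (sb<0,sb>0):
        if w.any():print("  block",w.sum(),sb[w].min(),sb[w].max(),"e",(Q@nx)[q][w].min(),(Q@nx)[q][w].max())
    f=ok&roi&(W[...,2]>.035)&(W[...,2]<.09)
    Q=W[f][:,:2]-c;s=Q@d;e=Q@nx;k=(e>.03)&(e<.14)&(abs(s)<.1)
    print("  plate",k.sum(),"s",np.percentile(s[k],[2,25,50,75,98]),"e",np.percentile(e[k],[1,99]),"z",W[f][k][:,2].max())
    r=ok&roi&((H[...,0]<8)|(H[...,0]>172))&(H[...,1]>150)&(W[...,2]>.045)&(W[...,2]<.06)
    Q=W[r][:,:2]-c;print("  knob",r.sum(),np.median(Q@d),np.median(Q@nx))
    y=ok&roi&(H[...,0]>18)&(H[...,0]<35)&(H[...,1]>130)
    Q=W[y][:,:2]-c;k=abs(Q@nx)<.03;print("  yellow",np.sort((Q@d)[k]).round(3))
    if n=="scene": save("crop.png",cv2.resize(p["img"][180:330,190:410],None,fx=3.5,fy=3.5,interpolation=cv2.INTER_CUBIC))
    for nm,bx in (("case",(225,325,350,405) if n=="scene" else (185,250,262,360)),):
        g=ok.copy();z=np.zeros_like(ok);z[bx[0]:bx[1],bx[2]:bx[3]]=1
        g=ok&z&(W[...,2]>.03)&(W[...,2]<.045)&(H[...,2]<90);Q=W[g][:,:2]-c
        print("  case",W[g].mean(0),"s",np.percentile(Q@d,[1,99]),"e",np.percentile(Q@nx,[1,99]))
E
```

```text
scene rail 1791 [-0.29112402  0.9566853 ] [ 0.548041   -0.01668482] yaw 16.92526 -0.22924794304149168 0.18874424137826715 [-0.01004654  0.00198665  0.01206257]
  block 57 -0.2311490316121594 -0.001673266458469037 e -0.019884280611244413 0.0278239947339795
  block 66 0.016470587535309136 0.19656835153127444 e -0.01089856253377816 0.025332932265950313
  plate 461 s [0.00816311 0.01235484 0.01546082 0.01767254 0.01869596] e [0.03246737 0.12690544] z 0.08997587141273719
  knob 39 0.017977625966383526 0.0022984733121222487
  yellow [-0.107 -0.104 -0.104 -0.103 -0.103 -0.102 -0.101 -0.101 -0.098  0.064
  0.066  0.066  0.068  0.068  0.069  0.07 ]
  case [0.61964121 0.16298659 0.03965278] s [0.12480528 0.1777945 ] e [0.04130059 0.18959624]
side rail 2870 [-0.2740943  0.9617028] [ 0.57133675 -0.10673326] yaw 15.908048 -0.13981031951791792 0.28632736863156893 [-0.01338131  0.00095006  0.01086899]
  block 138 -0.1397413798286839 -0.13231633508576454 e -0.015230259321812033 0.017254409152478025
  block 7 0.27977461500025524 0.2820714202965688 e -0.013012145576345707 0.01185591223931748
  plate 219 s [-0.09448532 -0.08565071 -0.07904453 -0.07199169 -0.05974986] e [0.06253055 0.09033134] z 0.07719355802680698
  knob 93 0.10484970096460658 0.0009641253462081776
  yellow [-0.015 -0.014 -0.014 -0.012 -0.012 -0.012 -0.012 -0.011 -0.011 -0.01
 -0.01  -0.009 -0.009 -0.009 -0.009 -0.008 -0.008 -0.008 -0.007 -0.007
 -0.006 -0.006 -0.006 -0.005 -0.005 -0.005  0.155  0.156  0.157  0.157
  0.159  0.159  0.16   0.162  0.162  0.162  0.163  0.163  0.163  0.164
  0.164]
  case [0.6099148  0.1394659  0.03445016] s [0.21659916 0.26232346] e [0.03521882 0.18440039]
```

View pics/crop.png

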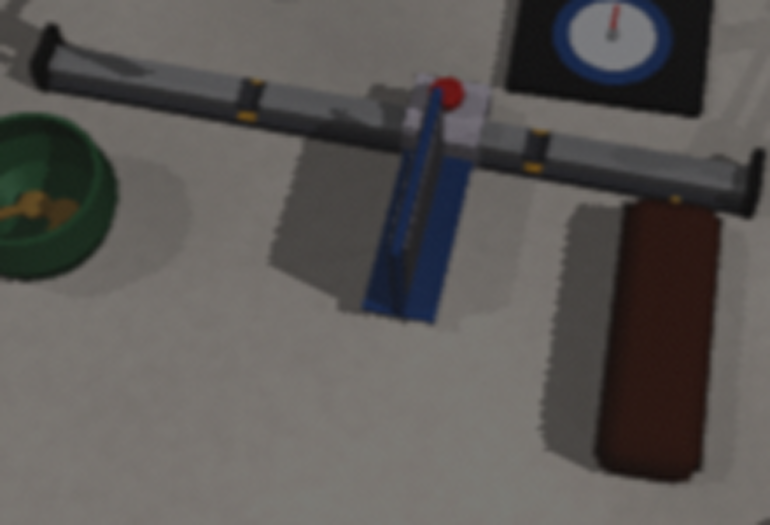

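The crop shows the dark brown case at lower right (660,340 in the crop), by the rail's +y end. So the push goes towards +y, on felt_right. The rail centre is about (0.552,-0.034), yaw about 16.4°, stop at about +0.032. I close the fingers, move behind the plate's -y face and turn to the rail.

Request:
step_arm:
  plan:
    - {"dx":-0.06,"dy":0.19,"claw":1}
    - {"dx":-0.06,"dy":0.19,"claw":1}
    - {"dx":-0.06,"dy":0.19,"claw":1}
    - {"dx":-0.07,"dy":0.19,"claw":1}
    - {"rz":-0.091,"claw":1}
    - {"rz":-0.091,"claw":1}
    - {"dz":0.25,"claw":1}
    - {"dz":0.25,"claw":1}
    - {"claw":1}
    - {"claw":1}
  grip_force: 20

```text
$.plan[0]: bad value
```

Request:
step_arm:
  plan:
    - {"dx":-0.06,"dy":0.19,"dz":0,"rx":0,"ry":0,"rz":0,"claw":1}
    - {"dx":-0.06,"dy":0.19,"dz":0,"rx":0,"ry":0,"rz":0,"claw":1}
    - {"dx":-0.06,"dy":0.19,"dz":0,"rx":0,"ry":0,"rz":0,"claw":1}
    - {"dx":-0.07,"dy":0.19,"dz":0,"rx":0,"ry":0,"rz":0,"claw":1}
    - {"dx":0,"dy":0,"dz":0,"rx":0,"ry":0,"rz":-0.091,"claw":1}
    - {"dx":0,"dy":0,"dz":0,"rx":0,"ry":0,"rz":-0.091,"claw":1}
    - {"dx":0,"dy":0,"dz":0.25,"rx":0,"ry":0,"rz":0,"claw":1}
    - {"dx":0,"dy":0,"dz":0.25,"rx":0,"ry":0,"rz":0,"claw":1}
    - {"dx":0,"dy":0,"dz":0,"rx":0,"ry":0,"rz":0,"claw":1}
    - {"dx":0,"dy":0,"dz":0,"rx":0,"ry":0,"rz":0,"claw":1}
  grip_force: 20

```text
time_s: 2.0
ee_pos: [0.6261, -0.025, 0.1731]
eef_rot: [-3.142, -0.0, 1.857]
force: [-0.3, -0.7, 0.6]
grip_width: 0.0172
grip_force: 0.0
```

```bash
python3 - <<'E'
from h import *
o=telemetry.get_obs();print(o["ee_pos"],o["grip_width"])
p=viewer.camera("wrist");save("wrist1.png",p["img"])
T=np.array(p["tool_from_camera"]);u,v=np.meshgrid(np.arange(640),np.arange(480));z=p["z_map"]
c=np.stack([(u-p["cx"])/p["fx"]*z,(v-p["cy"])/p["fy"]*z,z],-1)@T[:3,:3].T+T[:3,3]
h=o["ee_pos"][2]-c[...,2]
H=cv2.cvtColor(p["img"],cv2.COLOR_RGB2HSV)
m=(z>0)&(h>.07)&(h<.092)&(c[...,0]>0)&(c[...,0]<.15)&(abs(c[...,1])<.07)
print(m.sum(),np.percentile(c[m],[2,50,98],axis=0).round(4) if m.any() else "")
b=cv2.fitLine(c[m][:,:2].astype(np.float32),cv2.DIST_HUBER,0,.002,.002).ravel() if m.any() else 0
print(b)
for t in ["stop","felt_right"]: print(t,[(d["score"],d["rect"]) for d in viewer.recognise(t,p)[:2]])
E
```

```text
[ 0.62612342 -0.02500765  0.17306466] 0.01715660429774293
2453 [[ 0.0402 -0.0457  0.0835]
 [ 0.0463  0.0035  0.0861]
 [ 0.0501  0.0512  0.1009]]
[ 0.00684228 -0.9999766   0.04626012 -0.00465812]
stop [(0.97, [202.3, 150.4, 399.5, 204.8])]
felt_right [(0.62, [264.8, 190.4, 389.3, 196.6])]
```

View pics/wrist1.png

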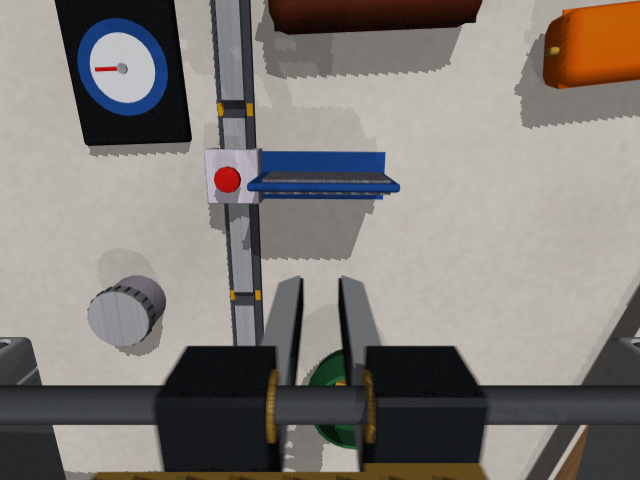

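The wrist picture shows the stop plate at (323,186), aligned with the tool about 45 mm ahead. The target notch is at (235,109) and the path is free. I go down and approach.

Request:
step_arm:
  plan:
    - {"dx":0,"dy":0,"dz":0.3,"rx":0,"ry":0,"rz":0,"claw":1}
    - {"dx":0,"dy":0,"dz":0.3,"rx":0,"ry":0,"rz":0,"claw":1}
    - {"dx":0,"dy":0,"dz":0.3,"rx":0,"ry":0,"rz":0,"claw":1}
    - {"dx":0,"dy":0,"dz":0.28,"rx":0,"ry":0,"rz":0,"claw":1}
    - {"dx":0.1,"dy":0,"dz":0,"rx":0,"ry":0,"rz":0,"claw":1}
    - {"dx":0.1,"dy":0,"dz":0,"rx":0,"ry":0,"rz":0,"claw":1}
    - {"dx":0,"dy":0,"dz":0,"rx":0,"ry":0,"rz":0,"claw":1}
    - {"dx":0,"dy":0,"dz":0,"rx":0,"ry":0,"rz":0,"claw":1}

```text
time_s: 2.95
ee_pos: [0.6211, -0.0054, 0.0564]
eef_rot: [3.139, 0.001, 1.858]
force: [0.1, 0.9, -0.3]
grip_width: 0.0006
grip_force: 0.0
```

```bash
cat > n.py <<'E'
from h import *
import sys
o=telemetry.get_obs();e=np.array(o["ee_pos"])
p=viewer.camera("wrist");save(sys.argv[1],p["img"])
T=np.array(p["tool_from_camera"]);u,v=np.meshgrid(np.arange(640),np.arange(480));z=p["z_map"]
c=np.stack([(u-p["cx"])/p["fx"]*z,(v-p["cy"])/p["fy"]*z,z],-1)@T[:3,:3].T+T[:3,3]
h=e[2]-c[...,2];H=cv2.cvtColor(p["img"],cv2.COLOR_RGB2HSV)
y=(z>0)&(H[...,0]>18)&(H[...,0]<35)&(H[...,1]>130)&(h<.022)&(h>0)&(abs(c[...,1]+.074)<.03)
print("yellow x",np.sort(c[y][:,0])[::max(1,y.sum()//12)].round(4))
r=(z>0)&((H[...,0]<8)|(H[...,0]>172))&(H[...,1]>170)&(h>.04)&(h<.06)&(abs(c[...,1]+.074)<.03)
print("knob x,h",r.sum(),np.median(c[r][:,0]) if r.any() else "",(c[r][:,0].min()+c[r][:,0].max())/2 if r.any() else "",np.median(h[r]) if r.any() else "")
print(e,o["force"],o["time_s"])
E
python3 n.py wrist2.png
```

```text
yellow x [0.0736 0.0742 0.0753 0.0763 0.0769 0.0779 0.0785 0.079  0.0801 0.0806
 0.0817 0.0827 0.0832]
knob x,h 1396 0.026712783300673622 0.025651209777459872 0.0542858823791331
[ 0.62114682 -0.00536087  0.05642745] [ 0.12490904  0.93747787 -0.28095459] 2.95
```

Request:
step_arm:
  plan:
    - {"dx":0.05,"dy":0,"dz":0,"rx":0,"ry":0,"rz":0,"claw":1}
    - {"dx":0.05,"dy":0,"dz":0,"rx":0,"ry":0,"rz":0,"claw":1}
    - {"dx":0.05,"dy":0,"dz":0,"rx":0,"ry":0,"rz":0,"claw":1}
    - {"dx":0.05,"dy":0,"dz":0,"rx":0,"ry":0,"rz":0,"claw":1}
    - {"dx":0.05,"dy":0,"dz":0,"rx":0,"ry":0,"rz":0,"claw":1}
    - {"dx":0.05,"dy":0,"dz":0,"rx":0,"ry":0,"rz":0,"claw":1}
    - {"dx":0.05,"dy":0,"dz":0,"rx":0,"ry":0,"rz":0,"claw":1}
    - {"dx":0.05,"dy":0,"dz":0,"rx":0,"ry":0,"rz":0,"claw":1}
    - {"dx":0.05,"dy":0,"dz":0,"rx":0,"ry":0,"rz":0,"claw":1}
    - {"dx":0,"dy":0,"dz":0,"rx":0,"ry":0,"rz":0,"claw":1}

```text
time_s: 4.0
ee_pos: [0.6078, 0.0377, 0.0547]
eef_rot: [3.141, 0.0, 1.857]
force: [0.5, -0.8, 0.5]
grip_width: 0.0007
grip_force: 0.4
```

```bash
python3 n.py wrist3.png
```

```text
yellow x [-0.1419 -0.1397 -0.1359 -0.1314  0.0331  0.0338  0.0347  0.0354  0.0359
  0.0367  0.0373  0.0378  0.0384]
knob x,h 1369 0.016797001013506646 0.015640735474027247 0.05403735957794287
[0.60775637 0.03769498 0.05467783] [ 0.48217251 -0.77558045  0.49979567] 4.0
```

Request:
step_arm:
  plan:
    - {"dx":0.03,"dy":0,"dz":0,"rx":0,"ry":0,"rz":0,"claw":1}
    - {"dx":0.03,"dy":0,"dz":0,"rx":0,"ry":0,"rz":0,"claw":1}
    - {"dx":0.03,"dy":0,"dz":0,"rx":0,"ry":0,"rz":0,"claw":1}
    - {"dx":0.02,"dy":0,"dz":0,"rx":0,"ry":0,"rz":0,"claw":1}
    - {"dx":0,"dy":0,"dz":0,"rx":0,"ry":0,"rz":0,"claw":1}

```text
time_s: 4.55
ee_pos: [0.6047, 0.0477, 0.0546]
eef_rot: [3.141, 0.001, 1.857]
force: [1.1, -2.6, 1.4]
grip_width: 0.0003
grip_force: 1.3
```

```bash
python3 n.py wrist4.png
```

```text
yellow x [-0.1539 -0.1523 -0.1521 -0.1514 -0.1511 -0.1503 -0.1501 -0.1491 -0.1478
 -0.1473 -0.1463 -0.1453 -0.1449 -0.144  -0.1429]
knob x,h 1340 0.016773445536569717 0.01558925667788021 0.05248045700383406
[0.60468321 0.0477202  0.05455692] [ 1.07466165 -2.64140303  1.37079163] 4.55
```

Request:
step_arm:
  plan:
    - {"dx":0.01,"dy":0,"dz":0,"rx":0,"ry":0,"rz":0,"claw":1}
    - {"dx":0.01,"dy":0,"dz":0,"rx":0,"ry":0,"rz":0,"claw":1}
    - {"dx":0,"dy":0,"dz":0,"rx":0,"ry":0,"rz":0,"claw":1}

```text
time_s: 4.9
ee_pos: [0.6038, 0.0502, 0.0543]
eef_rot: [-3.141, -0.0, 1.857]
force: [-0.0, 0.5, 0.2]
grip_width: 0.0002
grip_force: 0.0
```

```bash
python3 n.py wrist5.png
```

```text
yellow x [-0.1558 -0.1545 -0.1538 -0.1533 -0.1525 -0.1524 -0.1521 -0.1512 -0.1504
 -0.1492 -0.1487 -0.1476 -0.1467 -0.1463 -0.1453 -0.1394]
knob x,h 1296 0.02007652063569848 0.01909745694332372 0.04822890965978004
[0.60375726 0.05022385 0.05429904] [-0.03303804  0.5338096   0.1790541 ] 4.9
```

The stop jumped ahead by about 3.5 mm, the push force fell to nothing and the knob dropped about 5.8 mm, so the plunger is in the notch. I back off, rise and check.

Request:
step_arm:
  plan:
    - {"dx":-0.15,"dy":0,"dz":0,"rx":0,"ry":0,"rz":0,"claw":1}
    - {"dx":-0.2,"dy":0,"dz":0,"rx":0,"ry":0,"rz":0,"claw":1}
    - {"dx":0,"dy":0,"dz":-0.3,"rx":0,"ry":0,"rz":0,"claw":1}
    - {"dx":0,"dy":0,"dz":-0.3,"rx":0,"ry":0,"rz":0,"claw":1}
    - {"dx":0,"dy":0,"dz":-0.3,"rx":0,"ry":0,"rz":0,"claw":1}
    - {"dx":0,"dy":0,"dz":-0.3,"rx":0,"ry":0,"rz":0,"claw":1}
    - {"dx":0,"dy":0,"dz":0,"rx":0,"ry":0,"rz":0,"claw":1}
    - {"dx":0,"dy":0,"dz":0,"rx":0,"ry":0,"rz":0,"claw":1}

```text
time_s: 5.75
ee_pos: [0.614, 0.0155, 0.1745]
eef_rot: [3.141, 0.0, 1.856]
force: [0.1, 0.1, -0.7]
grip_width: 0.0009
grip_force: 0.0
```

```bash
python3 n.py wrist6.png
```

```text
yellow x [-0.1186 -0.1176 -0.117  -0.116  -0.1155 -0.1146 -0.1139 -0.1131 -0.1122
 -0.1114 -0.1107 -0.11   -0.1091 -0.1078]
knob x,h 509 0.056748098819664396 0.05656560549355752 0.049538478909321976
[0.61400499 0.01548649 0.17448921] [ 0.12805369  0.06795813 -0.7345788 ] 5.75
```

View pics/wrist6.png

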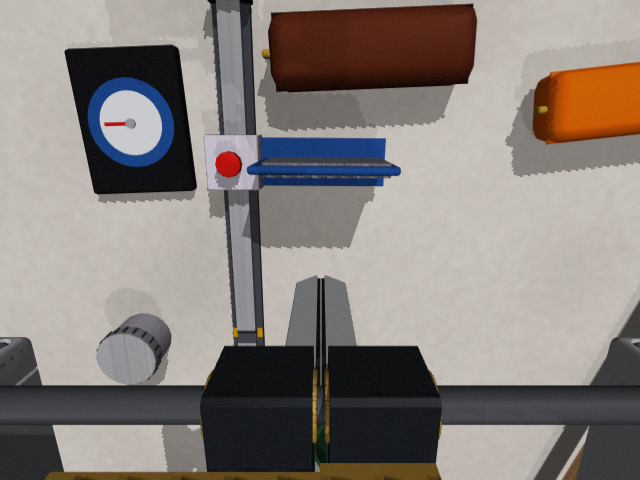

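The picture shows the stop over the left notch: carriage at (232,163), notch marks covered. The far notch is at (248,332), 170 mm from the knob as it should be. The knob is down at 49.5 mm, the case is clear and the robot touches nothing.

```bash
python3 -c "
from station import hand_in
print(hand_in())"
```

```text
the job is handed in; nothing more can be done
None
```

The stop is in the notch on the sunglasses case's side with its plunger dropped about 5.5 mm, the arm is clear of everything, and the job is handed in; the hand-in call gave no verdict.

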